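# Clear the heatsink off the chip and hold the brush ready over it

### The arm

A 6-joint arm with a two-finger parallel gripper is mounted at the origin on a cart in front of the work surface, level with it; the furniture and walls round the work are solid. World frame = base frame: x ahead of the robot, y to its left, z up, the work surface at z = 0. Lengths are in m, angles in rad, forces in N, time in s.
With the tool pointing down it reaches from about 0.35 to 0.925 m from the base axis. Payload 6.4 kg.
Tool frame: the origin (TCP) lies at the very end of the fingers, on their centre line; the grasp point (between the pads) lies r.pinch_z behind it (r.pinch_z is the distance from the TCP to the grasp point, in m); y points along the fingers, x is the direction in which the jaws open and shut, and the axes are right-handed (so a half turn about y gives the same grasp; the last joint's range is limited). The gripper opens to 94 mm and grips with 3 to 60 N. Pads are 16 mm wide; open, the fingers measure 119 mm over their backs; the gripper's body (75 mm by 177 mm) begins 78 mm behind the grasp point.
Start: joints at [1.11, 0.245, 1.558, -0, 1.339, -0.174], TCP at [0.184, 0.623, 0.205] pointing down, gripper open.
Joint ranges: [-3.13, 3.13], [-1.02, 2.26], [0.13, 2.54], [-0.95, 4.09], [0.21, 2.88], [-2.74, 2.74]. Speed limits (rad/s): [2.57, 2.57, 3.14, 3.14, 3.14, 3.14].

### API

Orientations are given as a unit quaternion [x, y, z, w].
In Python, from rig import r, cams, job gives the robot as it stands. The module is installed in compiled form; this text tells all that it offers.
- The arm moves only by the shell command python3 -m inch 'ROWS' [FORCE]. ROWS is JSON, one flat list of numbers, 7 for each row, row after row: the shift along the tool's x, y, z in cm, then the turn, a rotation vector about the tool's x, y, z in degrees, then the finger opening in cm, from 0 to 9.4. A call has 1 to 20 rows; each row is the pose to reach, as a shift and turn from the pose commanded when the call began, along the tool's axes at that moment; what a row does not reach only later rows make up. A row lasts 1/8 s, in which the tool goes at most 62.5 mm and 10.7 degrees, less where a joint would pass 70% of its speed; a pose out of reach is approached as far as the arm can. A call with a gripper value outside its range is refused whole. The fingers move at their own pace and stop on an object; FORCE is the grip in N (left out, the last holds). Time passes only in rows, so rows that repeat a pose let the fingers close. It gives the time, the measured TCP pose, the force and the opening at its end, in the units of the state.
- r.sense(): the state, without advancing time (a new reading comes with each control period).
- cams.snapshot(name): name is "scene" or "side" or "wrist"; returns a dict with "image" (420x560x3 uint8, red, green, blue), "mtx" (3x3 intrinsics, pixels), "world_from_camera" (4x4, takes a point from camera to world coordinates); the wrist camera has in their place "T_tool_cam" (4x4, takes a point from camera to tool coordinates, whose origin is the TCP and whose axes are the tool frame's). Camera axes: x right, y up, looking along -z (the intrinsics and any distortion apply to the point x, -y, -z); pixel columns grow to the right and rows downward; lengths in m; the calibration is good to about 2 mm. A picture is of the moment at which its call begins: read the wrist's pose just before it. There is no depth.
- job.finish_job(): hands the job in, once; it reports no verdict.
The state is a dict: "clock": time; "joints": joint angles; "joint_velocities": joint speeds; "tau": joint torques, N m; "ee_pos": TCP position; "ee_rot": TCP orientation; "wrist_force": force on the tool from outside, world axes, zero at the start; "ft_torque": the same for the moment, N m; "finger_gap": finger opening in m.
Only numpy, scipy, OpenCV 4.12 (cv2) and the standard library are available. Lean on these libraries where they do the work, as an engineer would, in place of code of your own. Each camera call takes 0.05 s, during which the arm holds its last target. There are 200 camera calls.

### The job

Take the finned heatsink off the bare chip on the green board and set it down gently, flat on its base, in the open drawer of the small cabinet (do not drop it in). Then draw the black brush out of its sloping stand, turn it upright with the bristles pointing straight down, and hold it still over the middle of the chip with the bristle ends about 2 cm above it, touching nothing else. Finish while still holding the brush there, and leave the jar, the memory stick, the dish and the blue screwdriver where they are.

Things in the scene. Friction and masses are not known exactly. Their poses are not given: they have to be found in the camera images.
- heatsink_centre (a point): Black finned square heatsink, loose, 38 x 38 mm in plan, solid body 16 mm high; the point is the centre of that body (underside 8 mm below, fin tops 8 mm above). z is up through the fins, x and y along its sides. About 0.055 kg. It starts on the chip with nothing above; the board round the socket lies 15 mm below this point, small parts on it stand up to 4 mm.
- chip (a point): Middle of the top of the square steel-coloured chip (34 mm, in a white 42 mm socket 4 mm high) amid a green board (100 x 84 mm, on a fixed aluminium plate); z up. The board's top is 7 mm below, the bench top 25 mm below. Beware, to its right: a desk lamp's head hangs fixed at x 0.26 to 0.40, y -0.08 to 0.06, z 0.53 to 0.69 m; swing past it with the arm folded back, not stretched out.
- drawer_in (a point): Centre of the inner floor of the open drawer (blue front, wooden inside) of a low grey cabinet, 150 deep x 150 wide x 65 mm high. Inside it measures 105 mm (x, depth) by 108 mm (y, width); x points into the cabinet, z up. Walls 21 mm, front panel 31 mm above the floor. The cabinet covers its rear part: from above it is open only for x from -52 mm to (joint value - 73 mm). A knob stands out in front.
- cab_drawer0 (a joint): How far the drawer is pulled out, in m (0 shut, 0.094 fully out); slides with about 1 N of friction. It starts 0.082 to 0.092 out and need not be moved.
- brush_centre (a point): Black flat brush, loose, 140 mm long, 8 mm thick; the point is its middle. y points along it to the handle's end (70 mm from here), -y to the bristle ends (70 mm); z is across its thickness between two flat sides (8 mm, the sides to grip), x across its width (16 mm near the bristles, narrowing to 8 mm at the handle's end). 0.022 kg. It starts leaning about 47 degrees from vertical, handle up.
- brush_tip (a point): Middle of the ends of the brush's bristles: 70 mm from brush_centre along the brush's -y; same axes.
- stand_mouth (a point): Middle of the mouth of the fixed stand's blue sleeve. Its axis slopes 40 degrees from vertical, upwards and to the stand's -x (roughly towards the robot); x back, z up. Some 70 mm of the brush, bristles included, is inside, with 2 to 4 mm of play, held by its weight only; pull at least 75 mm along the slope to clear. Sleeve 26 x 19 mm outside; base plate 88 x 52 mm, this point 74 mm over the bench.
- paste_jar: Bystander: white jar with a green lid, 47 mm across, 44 mm high; origin under its middle.
- usb_stick: Bystander: blue memory stick, 17 x 52 x 8 mm; origin under its middle.
- screw_dish: Bystander: round steel dish with screws, 72 mm across, 16 mm high; origin under its middle.
- driver_blue: Bystander: small screwdriver with blue grip, 10 mm thick, 111 mm long along its y; origin at the underside near its middle.
There are look-alikes about, which are no part of the job. Leave any pink or purple look-alike of the part that bears heatsink_centre alone.

How it is judged:
By the outcome, as a careful person would: the job done as asked, in the order asked, and still so for the second after the job is handed in, while the arm keeps its last pose, push and grip.
It also fails if it takes over 64 s, if anything falls off the work surface, if the arm or the gripper's body presses on something with over 40 N, if the wrist force passes 120 N, or if a joint passes its speed limit or range.

## Working session

There is one attempt and no reset: what is moved stays moved. The work goes in short steps, Python scripts to look and compute and a shell command to move; the robot and the scene stay as the last step left them, time stands still between calls to the robot, and variables do not carry over. Pictures are saved under pics/ and viewed, about 8 in all and at most 12, crops included, and the job is handed in when it is done.

```bash
mkdir -p pics
python3 - <<'E'
from rig import r,cams
import cv2,numpy as np,pickle
s=r.sense();print({k:np.round(v,4).tolist() for k,v in s.items()},r.pinch_z)
d={}
for n in["scene","side","wrist"]:
    d[n]=cams.snapshot(n);cv2.imwrite(f"pics/{n}0.png",d[n]["image"][...,::-1])
    for k in d[n]:
        if k!="image":print(n,k,np.round(d[n][k],4).tolist())
pickle.dump(d,open("d0.pkl","wb"))
E
```

```text
{'clock': 0.0, 'joints': [1.1099, 0.2458, 1.559, -0.0, 1.3387, -0.1741], 'joint_velocities': [0.0001, -0.0007, -0.0007, 0.001, 0.0019, -0.0017], 'tau': [0.0015, -41.5821, -31.4606, 0.0686, 0.0331, -0.0001], 'ee_pos': [0.1836, 0.6229, 0.2044], 'ee_rot': [0.5666, 0.4228, -0.424, -0.566], 'wrist_force': [-0.4636, 0.2601, -0.1752], 'ft_torque': [-0.1138, 0.0179, -0.0317], 'finger_gap': 0.0945} 0.0188
scene mtx [[438.8565, 0.0, 278.7329], [0.0, 438.8565, 216.7669], [0.0, 0.0, 1.0]]
scene world_from_camera [[0.8227, 0.2394, -0.5156, 0.0588], [-0.568, 0.3116, -0.7617, -0.6145], [-0.0217, 0.9196, 0.3924, 0.4328], [0.0, 0.0, 0.0, 1.0]]
side mtx [[389.6437, 0.0, 280.1192], [0.0, 389.6437, 207.2774], [0.0, 0.0, 1.0]]
side world_from_camera [[0.9536, 0.1814, -0.2402, 0.3442], [-0.3009, 0.5551, -0.7755, -0.5814], [-0.0074, 0.8118, 0.5839, 0.5489], [0.0, 0.0, 0.0, 1.0]]
wrist mtx [[333.6016, 0.0, 280.8847], [0.0, 333.6016, 213.2538], [0.0, 0.0, 1.0]]
wrist T_tool_cam [[1.0, 0.0009, -0.0003, -0.0004], [-0.0005, 0.2855, -0.9584, -0.1798], [-0.0008, 0.9584, 0.2855, 0.0827], [0.0, 0.0, 0.0, 1.0]]
```

View pics/scene0.png

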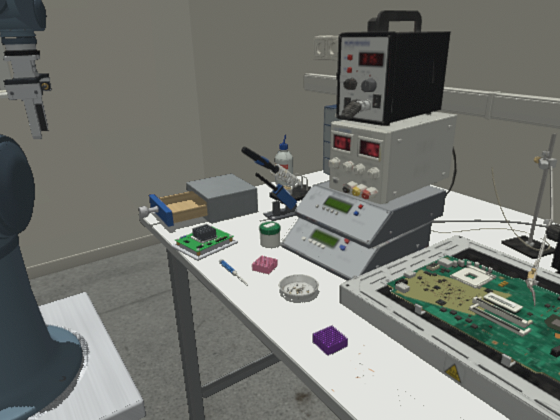

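View pics/side0.png

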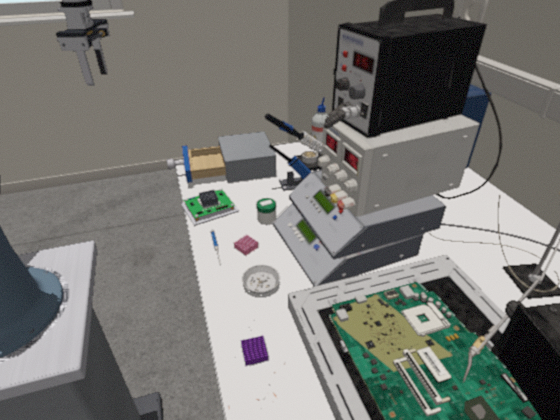

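Run:
```python
import pickle,cv2,numpy as np
d=pickle.load(open("d0.pkl","rb"))
def c(n,x,y,w,h,f):return cv2.resize(d[n]["image"][y:y+h,x:x+w,::-1],None,fx=f,fy=f,interpolation=cv2.INTER_CUBIC)
cv2.imwrite("pics/crop1.png",np.vstack([c("scene",130,130,200,74,4),c("side",160,100,200,74,4)]))
cv2.imwrite("pics/crop2.png",np.hstack([c("scene",135,175,160,130,2.5),c("side",160,120,160,130,2.5)]))
```

```text
(no output)
```

View pics/crop1.png

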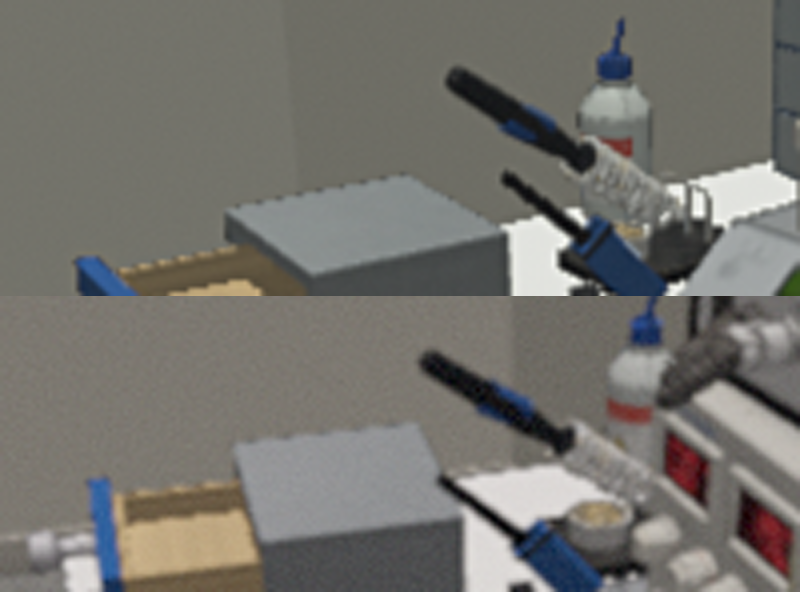

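View pics/wrist0.png

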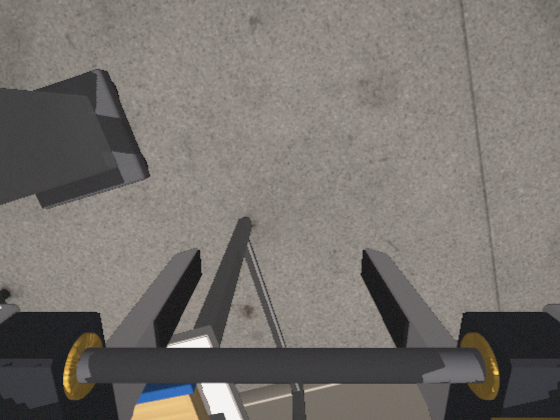

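```bash
cat > h.py <<'E'
import numpy as np,cv2
from scipy.spatial.transform import Rotation as R
def ray(s,px):
    T=s["world_from_camera"];K=s["mtx"]
    v=np.array([(px[0]-K[0,2])/K[0,0],-(px[1]-K[1,2])/K[1,1],-1.0])
    v=T[:3,:3]@v;return T[:3,3],v/np.linalg.norm(v)
def plane(s,px,z):
    o,v=ray(s,px);return o+v*(z-o[2])/v[2]
def tri(*sp):
    A=np.zeros((3,3));b=np.zeros(3);rs=[ray(s,p) for s,p in sp]
    for o,v in rs:
        P=np.eye(3)-np.outer(v,v);A+=P;b+=P@o
    x=np.linalg.solve(A,b);return x,max(np.linalg.norm((np.eye(3)-np.outer(v,v))@(x-o)) for o,v in rs)
def wrist(cams,r):
    q=r.sense();s=cams.snapshot("wrist");T=np.eye(4);T[:3,:3]=R.from_quat(q["ee_rot"]).as_matrix();T[:3,3]=q["ee_pos"]
    s["world_from_camera"]=T@s["T_tool_cam"];s["sense"]=q;return s
def proj(s,p):
    T=np.linalg.inv(s["world_from_camera"]);c=T[:3,:3]@p+T[:3,3];K=s["mtx"]
    return K[0,0]*c[0]/-c[2]+K[0,2],K[1,2]-K[1,1]*c[1]/-c[2]
E
python3 - <<'E'
import pickle
from h import *
d=pickle.load(open("d0.pkl","rb"));S,D=d["scene"],d["side"]
for n,a,b in [("handle end",(257,174.5),(270.7,146)),("mouth",(276.2,188.7),(291,160)),("iron end",(243.7,149.5),(267.5,116)),("ironlow",(276,168),(302,134.5))]:
    x,e=tri((S,a),(D,b));print(n,x.round(3),round(e,4))
print("tool axes",R.from_quat(__import__('rig').r.sense()["ee_rot"]).as_matrix().round(3))
for n in("scene","side"):
    s=d[n];h=cv2.cvtColor(s["image"],cv2.COLOR_RGB2HSV)
    roi=np.zeros(h.shape[:2],np.uint8);roi[180:270,170:245]=1
    g=cv2.inRange(h,(45,90,50),(80,255,255))*roi
    k=cv2.minAreaRect(cv2.findNonZero(g));bx=cv2.boxPoints(k)
    ys,xs=np.nonzero((s["image"].max(2)<75)&(roi>0));
    print(n,k,[plane(s,p,.018).round(3).tolist() for p in bx],"dark",xs.mean(),ys.mean(),len(xs),plane(s,(xs.mean(),ys.mean()),.033).round(3))
E
```

```text
handle end [0.576 0.238 0.119] 0.0007
mouth [0.627 0.234 0.073] 0.0009
iron end [0.594 0.326 0.158] 0.0003
ironlow [0.689 0.326 0.093] 0.0009
tool axes [[ 0.283 -0.001 -0.959]
 [ 0.959 -0.001  0.283]
 [-0.001 -1.     0.   ]]
scene ((204.35000610351562, 239.0500030517578), (18.657434463500977, 54.39117431640625), 71.56504821777344) [[0.356, 0.227, 0.018], [0.491, 0.241, 0.018], [0.455, 0.149, 0.018], [0.333, 0.143, 0.018]] dark 208.29110251450678 223.90425531914894 1034 [0.435 0.225 0.033]
side ((208.49542236328125, 203.15139770507812), (19.731220245361328, 43.77265930175781), 73.3007583618164) [[0.354, 0.224, 0.018], [0.46, 0.247, 0.018], [0.457, 0.162, 0.018], [0.357, 0.144, 0.018]] dark 208.67281105990784 199.7926267281106 217 [0.407 0.184 0.033]
```

View pics/crop2.png

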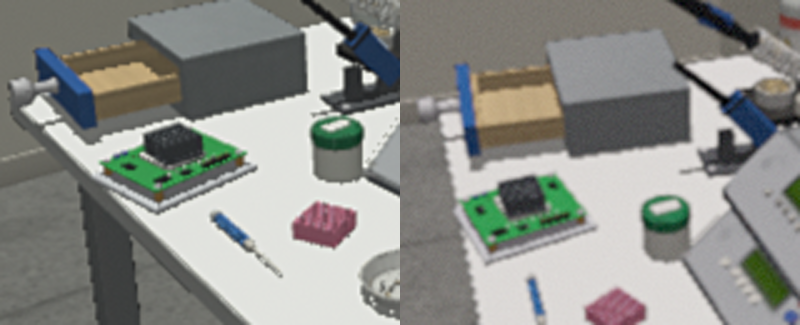

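```bash
python3 -m inch '[-13,-7.6,-16,0,-13,0,9.4, -25.9,-7.6,-33.3,0,-27,0,9.4, -25.9,-7.6,-33.3,0,-27,0,9.4, -25.9,-7.6,-33.3,0,-27,0,9.4, -25.9,-7.6,-33.3,0,-27,0,9.4, -25.9,-7.6,-33.3,0,-27,0,9.4, -25.9,-7.6,-33.3,0,-27,0,9.4, -25.9,-7.6,-33.3,0,-27,0,9.4, -25.9,-7.6,-33.3,0,-27,0,9.4, -25.9,-7.6,-33.3,0,-27,0,9.4]' 20
python3 - <<'E'
from rig import r,cams
from h import *
import pickle
s=wrist(cams,r);pickle.dump(s,open("w1.pkl","wb"));cv2.imwrite("pics/w1.png",s["image"][...,::-1])
E
```

```text
clock: 1.4
ee_pos: [0.429, 0.2819, 0.281]
ee_rot: [-0.451, -0.544, 0.545, 0.451]
wrist_force: [-0.4, -0.5, 0.4]
finger_gap: 0.0941
```

View pics/w1.png

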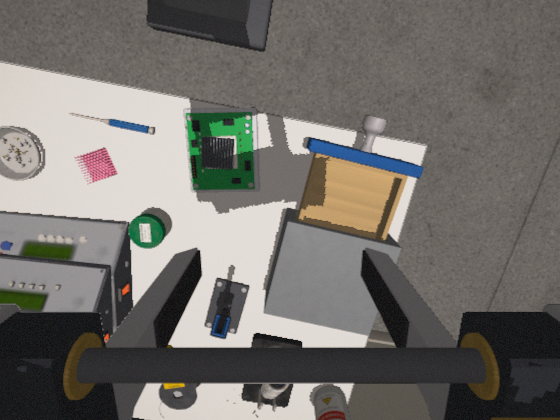

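Run:
```python
import pickle
from h import *
s=pickle.load(open("w1.pkl","rb"));im=s["image"];h=cv2.cvtColor(im,cv2.COLOR_RGB2HSV)
def m(lo,hi,x0,y0,x1,y1):
    k=cv2.inRange(h,lo,hi);z=np.zeros_like(k);z[y0:y1,x0:x1]=k[y0:y1,x0:x1]
    z=cv2.morphologyEx(z,cv2.MORPH_OPEN,np.ones((3,3)))
    c=max(cv2.findContours(z,0,1)[0],key=cv2.contourArea);return c
def show(n,c,z):
    k=cv2.minAreaRect(c);W=np.array([plane(s,p,z)[:2] for p in cv2.boxPoints(k)])
    e=np.diff(W,axis=0)
    print(n,np.round(k[0],1),np.round(k[1],1),"c",W.mean(0).round(4),"sides",np.linalg.norm(e,axis=1).round(4),"yaw",np.degrees(np.arctan2(e[:,1],e[:,0])).round(1))
    return W
show("board",m((40,80,30),(90,255,255),175,100,265,200),.018)
c=m((0,0,0),(180,120,60),198,130,243,175);show("sink",c,.041);cc=c[:,0];print(cc.min(0),cc.max(0))
show("wood",m((8,60,40),(25,255,255),290,140,415,245),.045)
for z in(.05,.06): show("blue front",m((100,120,40),(125,255,255),300,130,430,180),z)
print("cab front",plane(s,(302,210),.065),plane(s,(398,243),.065),"back",plane(s,(265,298),.065),plane(s,(375,332),.065))
print("knob",plane(s,(373,125),.03))
a,b=plane(s,(231,268),.119),plane(s,(223,315),.074);print("handle",a,"mouth",b)
print("mouth?",proj(s,np.array([.627,.234,.073])),proj(s,np.array([.576,.238,.119])))
x=im[100:200,175:270];cv2.imwrite("pics/c3.png",np.hstack([cv2.resize(x[...,::-1],None,fx=4,fy=4,interpolation=2),cv2.resize(im[255:345,185:270,::-1],(378,400),interpolation=2)]))
```

```text
board [220.2 150.5] [77.2 64.6] c [0.409  0.1963] sides [0.0822 0.0999 0.0877] yaw [102.8  11.6 -77. ]
sink [217.  152.6] [31.8 30.2] c [0.4079 0.1962] sides [0.0375 0.0389 0.0375] yaw [-176.6   97.3    4.9]
[201 137] [232 168]
wood [351.2 197.8] [97.3 70.3] c [0.4337 0.3741] sides [0.0905 0.123  0.0929] yaw [177.9  86.8   2.7]
blue front [364.5 157.5] [117.6  12.9] c [0.379  0.3767] sides [0.0152 0.1456 0.0157] yaw [177.6  87.    3.3]
blue front [364.5 157.5] [117.6  12.9] c [0.3782 0.374 ] sides [0.0148 0.142  0.0153] yaw [177.6  87.    3.3]
cab front [0.45445738 0.31242738 0.065     ] [0.47466201 0.44121564 0.065     ] back [0.58363348 0.2885449  0.065     ] [0.60782989 0.44727114 0.065     ]
knob [0.33933947 0.38134986 0.03      ]
handle [0.5210467  0.24138992 0.119     ] mouth [0.61372849 0.23749741 0.074     ]
mouth? (np.float64(219.19728911130292), np.float64(322.61447667170586)) (np.float64(221.41518637039877), np.float64(309.6325387011343))
```

View pics/c3.png

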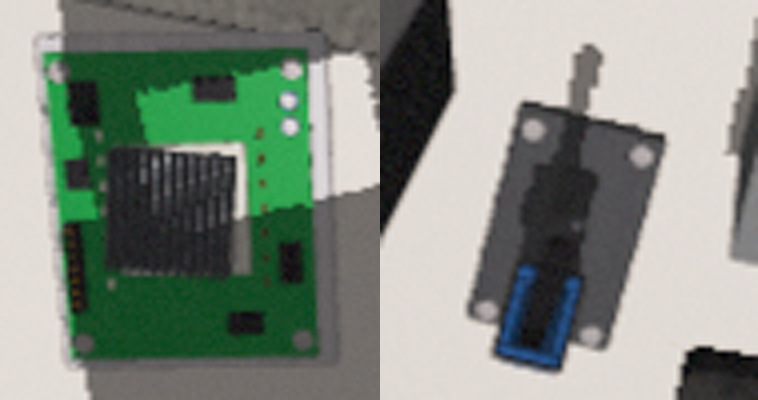

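```bash
cat >> h.py <<'E'
def delta(r,p,yaw_jaw=None):
    q=r.sense();M=R.from_quat(q["ee_rot"]).as_matrix();print("shift cm",(M.T@(np.array(p)-q["ee_pos"])*100).round(2),"jaw yaw",np.degrees(np.arctan2(M[1,0],M[0,0])).round(1))
E
python3 - <<'E'
import pickle
from h import *
from rig import r
d=pickle.load(open("d0.pkl","rb"))
for n in("scene","side"):print(n,proj(d[n],np.array([.4079,.1962,.041])),[np.round(proj(d[n],np.array([.4079,.1962,.041])+R.from_euler('z',6,degrees=True).apply([a*.019,b*.019,0])),1).tolist() for a,b in((-1,-1),(1,-1),(1,1),(-1,1))])
    s=d[n]["image"];c=proj(d[n],np.array([.4079,.1962,.041]));x,y=map(int,c);
    k=((s[y-25:y+25,x-25:x+25].max(2))<70).astype(np.uint8);_,l,st,ce=cv2.connectedComponentsWithStats(k)
    i=1+st[1:,4].argmax();print(st[i]+np.array([x-25,y-25,0,0,0]))
delta(r,[.4079,.1962,.09]);delta(r,[.4079,.1962,.027])
E
```

```text
File "<stdin>", line 6
    s=d[n]["image"];c=proj(d[n],np.array([.4079,.1962,.041]));x,y=map(int,c);
IndentationError: unexpected indent
```

Run:
```python
import pickle
from h import *
from rig import r
d=pickle.load(open("d0.pkl","rb"))
for n in("scene","side"):
    print(n,[np.round(proj(d[n],np.array([.4079,.1962,z])+R.from_euler('z',6,degrees=True).apply([a*.019,b*.019,0])),1).tolist() for z in(.025,.041) for a,b in((-1,-1),(1,-1),(1,1),(-1,1))])
    s=d[n]["image"];c=proj(d[n],np.array([.4079,.1962,.035]));x,y=map(int,c);
    k=((s[y-20:y+20,x-20:x+20].max(2))<70).astype(np.uint8);_,l,st,ce=cv2.connectedComponentsWithStats(k)
    i=1+st[1:,4].argmax();print(st[i]+np.array([x-20,y-20,0,0,0]))
delta(r,[.4079,.1962,.09]);delta(r,[.4079,.1962,.027])
```

```text
scene [[200.4, 240.0], [215.5, 234.7], [206.2, 229.4], [191.3, 234.4], [199.7, 233.2], [214.9, 228.0], [205.5, 222.9], [190.5, 227.7]]
[193 225  23  16 247]
side [[202.9, 205.9], [218.7, 202.1], [214.3, 193.9], [198.9, 197.5], [202.0, 200.2], [218.0, 196.4], [213.6, 188.3], [198.0, 191.9]]
[200 191  18  16 156]
shift cm [-8.03 19.11  3.65] jaw yaw 100.7
shift cm [-8.03 25.41  3.65] jaw yaw 100.7
```

```bash
python3 -m inch '[-4,9,2,0,4,0,6.5, -8.03,14,3.65,0,4,0,6.5, -8.03,19,3.65,0,4,0,6.5, -8.03,19,3.65,0,4,0,6.5, -8.03,21,3.65,0,4,0,6.5, -8.03,23,3.65,0,4,0,6.5, -8.03,24.5,3.65,0,4,0,6.5, -8.03,25.4,3.65,0,4,0,6.5, -8.03,25.4,3.65,0,4,0,6.5, -8.03,25.4,3.65,0,4,0,4.5, -8.03,25.4,3.65,0,4,0,3.4, -8.03,25.4,3.65,0,4,0,3.4, -8.03,25.4,3.65,0,4,0,3.4, -8.03,25.4,3.65,0,4,0,3.4]' 15
```

```text
clock: 3.2
ee_pos: [0.4092, 0.1953, 0.0279]
ee_rot: [0.471, 0.528, -0.528, -0.47]
wrist_force: [-0.4, 0.3, 3.1]
finger_gap: 0.0377
```

```bash
python3 -m inch '[0,-1,0,0,0,0,3.4, 0,-4,0,0,0,0,3.4, 0,-9,0,0,0,0,3.4, 0,-14,0,0,0,0,3.4, 4,-19,-1,0,0,0,3.4, 8,-24,-3,0,0,0,3.4, 8,-25,-3,0,0,0,3.4, 8,-25,-3,0,0,0,3.4, 8,-25,-3,0,0,0,3.4]'
python3 - <<'E'
from rig import r,cams
from h import *
import pickle
s=wrist(cams,r);pickle.dump(s,open("w2.pkl","wb"));im=s["image"][...,::-1]
cv2.imwrite("pics/w2.png",np.hstack([cv2.resize(im[100:220,160:280],(400,400),interpolation=2),cv2.resize(im[100:250,280:430],(400,400),interpolation=2)]))
cv2.imwrite("pics/w2f.png",im)
E
```

```text
clock: 4.32
ee_pos: [0.4283, 0.2769, 0.2752]
ee_rot: [-0.47, -0.526, 0.529, 0.471]
wrist_force: [-0.5, -0.4, -2.0]
finger_gap: 0.0375
```

View pics/w2.png

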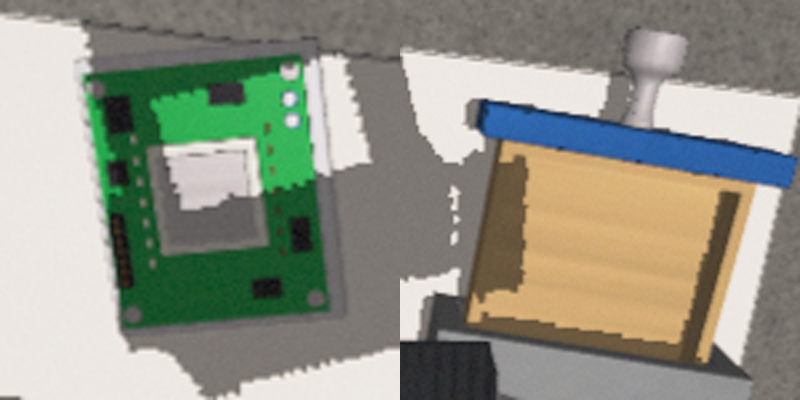

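Run:
```python
import pickle
from h import *
d=pickle.load(open("d0.pkl","rb"));w=pickle.load(open("w2.pkl","rb"))
L=lambda x,y:(x/3.3333+160,y/3.3333+100)
Q=lambda x,y:((x-400)/2.6667+280,y/2.6667+100)
S=np.array([plane(w,L(*p),.022) for p in((148,147),(255,138),(268,245),(160,255))]);print("socket",S[:,:2].round(4).tolist(),S.mean(0).round(4),np.linalg.norm(np.diff(S,axis=0),axis=1).round(4))
for n,wp,a,b in(("low-y",Q(482,120),(173,215),(188.5,167)),("hi-y",Q(795,172),(150.2,196),(183.5,146.5))):
    for k in [((w,wp),(d["scene"],a)),((w,wp),(d["side"],b)),((d["scene"],a),(d["side"],b))]:
        x,e=tri(*k);print(n,x.round(4),round(e,4))
for z in(.035,.04,.045,.05):
  A=np.array([plane(w,Q(*p),z)[:2] for p in((497,140),(467,322),(757,185),(708,362))])
  v=(A[1]-A[0])/np.linalg.norm(A[1]-A[0]);n=np.array([-v[1],v[0]])
  print(z,"yaw",np.degrees(np.arctan2(v[1],v[0])).round(1),np.degrees(np.arctan2(*(A[3]-A[2])[::-1])).round(1),"outer width",((A[2]-A[0])@n).round(4),((A[3]-A[1])@n).round(4),A.round(4).tolist())
for z in(.05,.055,.06):
  A=np.array([plane(w,Q(*p),z)[:2] for p in((484,135),(795,187),(480,100),(795,155))]);print(z,"blue",A.round(4).tolist(),np.linalg.norm(A[0]-A[1]).round(4),np.degrees(np.arctan2(*(A[1]-A[0])[::-1])).round(1))
A=np.array([plane(w,Q(*p),.065)[:2] for p in((430,330),(750,378))]);print("cabfront",A.round(4),np.linalg.norm(A[0]-A[1]))
```

```text
socket [[0.3929, 0.1737], [0.385, 0.2142], [0.4255, 0.2224], [0.4342, 0.1804]] [0.4094 0.1977 0.022 ] [0.0412 0.0413 0.0428]
low-y [0.3807 0.3058 0.041 ] 0.0035
low-y [0.3771 0.3051 0.06  ] 0.0012
low-y [0.3815 0.3098 0.0479] 0.0088
hi-y [0.3835 0.4534 0.0448] 0.0007
hi-y [0.3818 0.4522 0.0465] 0.0022
hi-y [0.3797 0.4449 0.0489] 0.0009
0.035 yaw -1.3 -2.8 outer width 0.1255 0.1232 [[0.3861, 0.3157], [0.4762, 0.3137], [0.3931, 0.4411], [0.4834, 0.4367]]
0.04 yaw -1.3 -2.8 outer width 0.124 0.1217 [[0.3856, 0.3151], [0.4746, 0.3131], [0.3926, 0.4391], [0.4818, 0.4347]]
0.045 yaw -1.3 -2.8 outer width 0.1226 0.1202 [[0.3852, 0.3146], [0.4731, 0.3126], [0.392, 0.437], [0.4801, 0.4327]]
0.05 yaw -1.3 -2.8 outer width 0.1211 0.1188 [[0.3847, 0.314], [0.4715, 0.312], [0.3915, 0.4349], [0.4785, 0.4306]]
0.05 blue [[0.3832, 0.3079], [0.3904, 0.4524], [0.3681, 0.304], [0.3761, 0.4489]] 0.1447 87.1
0.055 blue [[0.3827, 0.3074], [0.3899, 0.4501], [0.3679, 0.3035], [0.3758, 0.4467]] 0.1429 87.1
0.06 blue [[0.3823, 0.3069], [0.3893, 0.4478], [0.3676, 0.3031], [0.3754, 0.4445]] 0.1411 87.1
cabfront [[0.4727 0.2939]
 [0.4792 0.4458]] 0.15206853976683607
```

Run:
```python
from h import *
from rig import r
for z in(.13,.05,.035):delta(r,[.439,.374,z])
```

```text
shift cm [ 9.54 14.49 -2.21] jaw yaw 96.5
shift cm [ 9.55 22.49 -2.24] jaw yaw 96.5
shift cm [ 9.55 23.99 -2.25] jaw yaw 96.5
```

```bash
python3 -m inch '[5,4,-1,0,5,0,3.4, 9.55,9,-2.2,0,9.5,0,3.4, 9.55,14,-2.2,0,9.5,0,3.4, 9.55,18,-2.2,0,9.5,0,3.4, 9.55,21,-2.2,0,9.5,0,3.4, 9.55,22.5,-2.2,0,9.5,0,3.4, 9.55,23.5,-2.2,0,9.5,0,3.4, 9.55,23.5,-2.2,0,9.5,0,3.4]'
python3 -m inch '[0,0.2,0,0,0,0,3.4, 0,0.4,0,0,0,0,3.4, 0,0.4,0,0,0,0,3.4]'
python3 -m inch '[0,0.2,0,0,0,0,3.4, 0,0.4,0,0,0,0,3.4, 0,0.4,0,0,0,0,3.4]'
```

```text
clock: 5.38
ee_pos: [0.4405, 0.3753, 0.0424]
ee_rot: [-0.513, -0.487, 0.487, 0.513]
wrist_force: [-0.1, 0.8, -0.8]
finger_gap: 0.0375
clock: 5.75
ee_pos: [0.4405, 0.3756, 0.0387]
ee_rot: [0.513, 0.487, -0.487, -0.513]
wrist_force: [0.3, -0.2, -0.4]
finger_gap: 0.0382
clock: 6.12
ee_pos: [0.4402, 0.3754, 0.0342]
ee_rot: [-0.513, -0.487, 0.487, 0.513]
wrist_force: [-0.0, 0.4, -1.1]
finger_gap: 0.0381
```

```bash
for i in 1 2 3; do python3 -m inch '[0,0.2,0,0,0,0,3.4, 0,0.2,0,0,0,0,3.4]' | grep -E 'ee_pos|force'; done
```

```text
ee_pos: [0.4403, 0.3754, 0.0323]
wrist_force: [-0.6, 0.5, -0.9]
ee_pos: [0.4403, 0.3754, 0.0303]
wrist_force: [0.6, 0.5, 0.7]
ee_pos: [0.4403, 0.3754, 0.0282]
wrist_force: [1.2, 0.7, -1.5]
```

```bash
for i in 1 2 3; do python3 -m inch '[0,0.15,0,0,0,0,3.4, 0,0.15,0,0,0,0,3.4]' | grep -E 'ee_pos|force'; done
```

```text
ee_pos: [0.4404, 0.3754, 0.0268]
wrist_force: [0.9, 0.1, -0.6]
ee_pos: [0.4403, 0.3754, 0.0253]
wrist_force: [-0.4, -0.7, -0.1]
ee_pos: [0.4411, 0.3756, 0.0249]
wrist_force: [-1.2, -1.4, 4.5]
```

```bash
python3 -m inch '[0,0,0,0,0,0,3.4, 0,0,0,0,0,0,4.2, 0,0,0,0,0,0,5.5, 0,0,0,0,0,0,5.5, 0,0,0,0,0,0,5.5]'; python3 -m inch '[0,-1,0,0,0,0,5.5, 0,-3,0,0,0,0,5.5, 0,-7,0,0,0,0,5.5, 0,-12,0,0,0,0,5.5, 0,-18,0,0,0,0,5.5, 0,-23,0,0,0,0,5.5, 3,-25,-1,0,0,0,5.5, 3,-25,-1,0,0,0,5.5]'
python3 - <<'E'
from rig import r,cams
from h import *
import pickle
s=wrist(cams,r);pickle.dump(s,open("w3.pkl","wb"));im=s["image"][...,::-1]
D=cams.snapshot("side");pickle.dump(D,open("side3.pkl","wb"))
print(proj(s,np.array([.4403,.3754,.038])))
cv2.imwrite("pics/w3.png",np.hstack([im[:,100:500],cv2.resize(D["image"][110:240,160:320,::-1],(400,420),interpolation=2)]))
E
```

```text
clock: 8.25
ee_pos: [0.4403, 0.3755, 0.0238]
ee_rot: [-0.513, -0.487, 0.487, 0.513]
wrist_force: [0.2, -1.5, -0.2]
finger_gap: 0.0551
clock: 9.25
ee_pos: [0.453, 0.4062, 0.2777]
ee_rot: [0.513, 0.489, -0.485, -0.512]
wrist_force: [0.7, -0.3, -0.4]
finger_gap: 0.0551
(np.float64(255.79712822349072), np.float64(171.93218200139893))
```

View pics/w3.png

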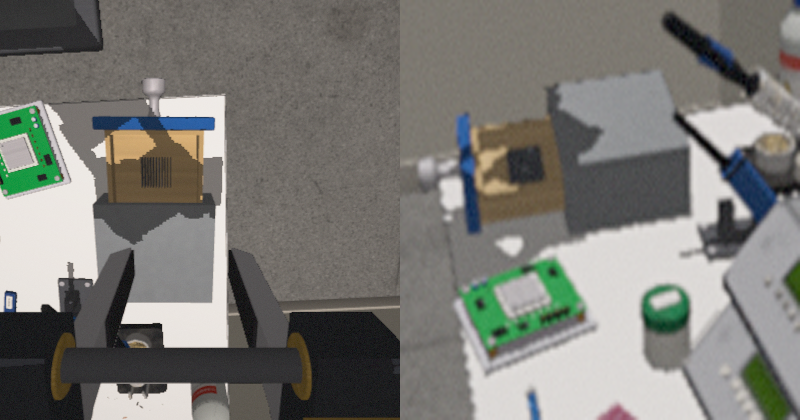

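```bash
cat >> h.py <<'E'
def pose(r,p,lean,az,roll=0):
    """shift/turn to put TCP at p, tool y pointing down the line that rises at 'lean' from vertical towards azimuth az+180"""
    q=r.sense();M=R.from_quat(q["ee_rot"])
    l,a=np.radians([lean,az]);y=np.array([np.sin(l)*np.cos(a),np.sin(l)*np.sin(a),-np.cos(l)]);x=np.array([-np.sin(a),np.cos(a),0]);T=R.from_matrix(np.c_[x,y,np.cross(x,y)])
    print("shift cm",(M.inv().apply(np.array(p)-q["ee_pos"])*100).round(2),"turn deg",(M.inv()*T).as_rotvec(degrees=True).round(1))
E
python3 - <<'E'
import pickle
from h import *
from rig import r
pose(r,[.503,.244,.187],47,-5)
w=pickle.load(open("w1.pkl","rb"))
print(plane(w,(130,222),.1),plane(w,(130,222),.06),plane(w,(147,232),.044))
E
```

```text
shift cm [-15.75   8.67  -5.98] turn deg [-47.    2.    0.8]
[0.4950567  0.11895221 0.1       ] [0.51137573 0.10266275 0.06      ] [0.52776982 0.11910455 0.044     ]
```

```bash
python3 -m inch '[-5,1,-2,-10,0.5,0,5, -10,3,-4,-20,1,0.4,5, -15.75,6,-6,-30,1.4,0.6,5, -15.75,8.7,-6,-40,1.8,0.7,5, -15.75,8.7,-6,-47,2,0.8,5, -15.75,8.7,-6,-47,2,0.8,5, -15.75,8.7,-6,-47,2,0.8,5, -15.75,8.7,-6,-47,2,0.8,5, -15.75,8.7,-6,-47,2,0.8,5]'
python3 - <<'E'
from rig import r,cams
from h import *
import pickle
s=wrist(cams,r);S=cams.snapshot("scene");D=cams.snapshot("side");pickle.dump((s,S,D),open("b4.pkl","wb"))
i=[x["image"][...,::-1] for x in(s,S,D)]
z=lambda a,x,y,w,h:cv2.resize(a[y:y+h,x:x+w],(400,300),interpolation=2)
cv2.imwrite("pics/b4.png",np.vstack([np.hstack([z(i[0],80,90,320,240),z(i[0],230,190,80,60)]),np.hstack([z(i[1],230,150,80,60),z(i[2],240,120,80,60)])]))
print(proj(s,np.array([.576,.238,.119])))
E
```

```text
clock: 10.48
ee_pos: [0.5047, 0.2447, 0.1881]
ee_rot: [0.686, 0.629, -0.247, -0.271]
wrist_force: [0.3, 0.0, -0.1]
finger_gap: 0.0501
(np.float64(281.1114743806699), np.float64(210.62374509238649))
```

View pics/b4.png

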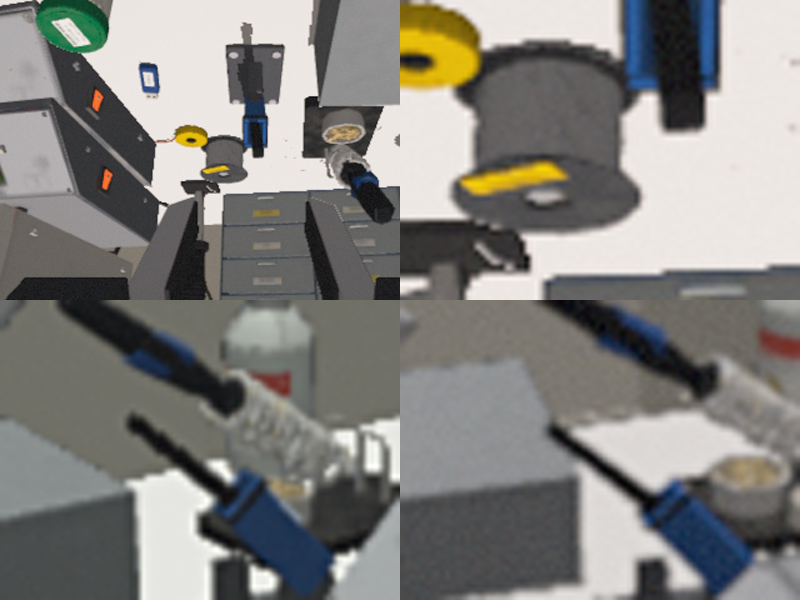

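Run:
```python
import pickle
from h import *
from rig import r
s,S,D=pickle.load(open("b4.pkl","rb"))
e=tri((s,(286.4,214.5)),(S,(256.6,174.6)),(D,(270.3,146.2)));print("end",e)
for k in (((s,(286.4,214.5)),(S,(256.6,174.6))),((s,(286.4,214.5)),(D,(270.3,146.2)))):print(tri(*k))
m=tri((S,(275,188)),(D,(289,158.6)));print("mid",m)
v=e[0]-m[0];v/=np.linalg.norm(v);print("dir",v,"lean",np.degrees(np.arccos(v[2])),"az",np.degrees(np.arctan2(-v[1],-v[0])))
for t in(0,.03,.06):
  p=e[0]-t*np.array([-np.sin(np.radians(47))*.996,np.sin(np.radians(47))*.087,np.cos(np.radians(47))]);print(t,p,proj(s,p),proj(S,p),proj(D,p))
```

```text
end (array([0.57707723, 0.24148344, 0.11865527]), np.float64(0.003512676880263875))
(array([0.57893602, 0.24214306, 0.11877156]), np.float64(0.0024726449333369554))
(array([0.57651338, 0.2415918 , 0.11984756]), np.float64(0.0027136611872837094))
mid (array([0.62201635, 0.23319537, 0.07741446]), np.float64(0.002115426176678462))
dir [-0.73006425  0.13464482  0.66998281] lean 47.93426180822517 az -10.449566462603345
0 [0.57707723 0.24148344 0.11865527] (np.float64(285.196575893669), np.float64(210.65780266287115)) (np.float64(256.40481572545247), np.float64(173.8679620785111)) (np.float64(270.8933422998012), np.float64(145.55480968360595))
0.03 [0.59893008 0.2395746  0.09819532] (np.float64(284.80883537319534), np.float64(201.92115910224328)) (np.float64(264.85336454268696), np.float64(180.457562285534)) (np.float64(279.78767801377376), np.float64(152.12049473917645))
0.06 [0.62078293 0.23766577 0.07773537] (np.float64(284.4850357863701), np.float64(194.625244886943)) (np.float64(273.02232703381526), np.float64(186.82909402278236)) (np.float64(288.3957761882301), np.float64(158.4748828979375))
```

Run:
```python
from h import *
from rig import r
pose(r,[.608,.2398,.0909],47,-5)
```

```text
shift cm [ 0.42 14.17 -0.03] turn deg [ 0.  -0.1  0. ]
```

```bash
python3 -m inch '[0.4,3,0,0,0,0,4, 0.4,6,0,0,0,0,4, 0.4,9,0,0,0,0,4, 0.4,12,0,0,0,0,4, 0.4,14.2,0,0,0,0,4, 0.4,14.2,0,0,0,0,4, 0.4,14.2,0,0,0,0,4]'
python3 -m inch '[0,0,0,0,0,0,2.5, 0,0,0,0,0,0,1.5, 0,0,0,0,0,0,0.5, 0,0,0,0,0,0,0.5, 0,0,0,0,0,0,0.5]' 12
python3 - <<'E'
from rig import r,cams
from h import *
S=cams.snapshot("scene");D=cams.snapshot("side");s=cams.snapshot("wrist")
i=[x["image"][...,::-1] for x in(s,S,D)]
z=lambda a,x,y,w,h:cv2.resize(a[y:y+h,x:x+w],(400,300),interpolation=2)
cv2.imwrite("pics/b5.png",np.vstack([np.hstack([z(i[0],200,190,160,120),z(i[0],80,90,400,300)]),np.hstack([z(i[1],220,130,120,90),z(i[2],230,100,120,90)])]))
E
```

```text
clock: 11.5
ee_pos: [0.61, 0.2359, 0.1057]
ee_rot: [0.677, 0.628, -0.257, -0.284]
wrist_force: [0.3, -0.6, 0.5]
finger_gap: 0.0401
clock: 12.12
ee_pos: [0.6105, 0.2358, 0.1057]
ee_rot: [0.677, 0.628, -0.256, -0.284]
wrist_force: [0.8, -0.3, -0.7]
finger_gap: 0.0052
```

View pics/b5.png

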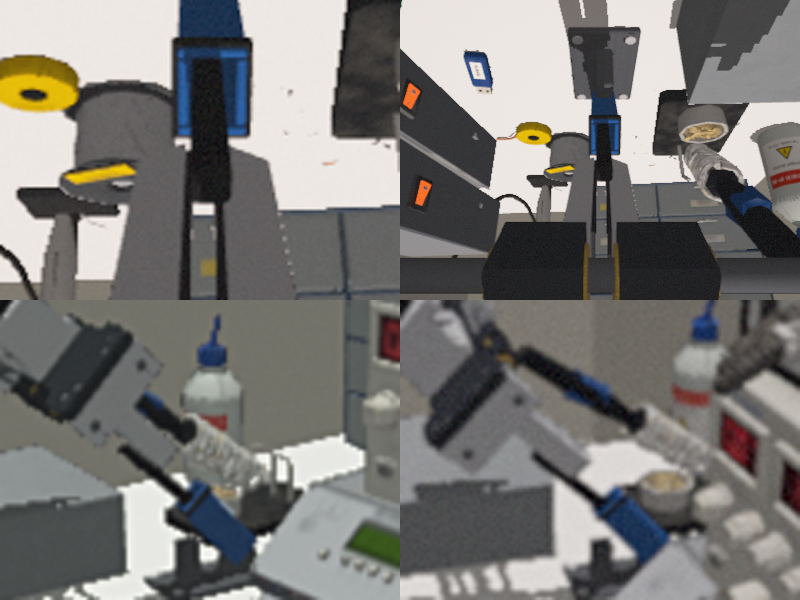

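```bash
python3 - <<'E'
from h import *
from rig import r
q=r.sense();print(np.round(q["joints"],3));y=R.from_quat(q["ee_rot"]).as_matrix()[:,1];print(y,np.degrees(np.arccos(-y[2])),np.degrees(np.arctan2(y[1],y[0])))
pose(r,[.608,.2398,.0909],47,-5)
E
python3 -m inch '[0,0,0,0,0,0,3, 0,0,0,0,0,0,4,0,0,0,0,0,0,4]'
```

```text
[ 0.308  0.112  2.085 -0.947  0.327 -0.364]
[ 0.70546285 -0.04885897 -0.7070608 ] 45.003725652051806 -3.961866476564412
shift cm [0.37 0.85 1.24] turn deg [-2.  -0.1  0.7]
clock: 12.65
ee_pos: [0.6104, 0.2356, 0.1055]
ee_rot: [0.677, 0.628, -0.257, -0.284]
wrist_force: [0.4, 0.3, -0.5]
finger_gap: 0.0318
```

Run:
```python
from h import *
from rig import r
pose(r,[.609,.2395,.0852],36,-5)
```

```text
shift cm [0.35 1.32 1.56] turn deg [9.  0.  0.7]
```

```bash
python3 -m inch '[0.35,0,0.3,4,0,0.3,4, 0.35,0.6,0.9,9,0,0.7,4, 0.35,1.3,1.55,9,0,0.7,4, 0.35,1.3,1.55,9,0,0.7,4]'
python3 - <<'E'
from h import *
from rig import r
pose(r,[.609,.2395,.0852],36,-5);print(r.sense()["joints"])
E
```

```text
clock: 13.15
ee_pos: [0.6077, 0.239, 0.0835]
ee_rot: [0.657, 0.602, -0.308, -0.335]
wrist_force: [0.2, 0.2, -0.6]
finger_gap: 0.0399
shift cm [ 0.06 -0.06 -0.2 ] turn deg [-0.1  0.1 -0. ]
[ 0.29663535  0.16305188  2.01131279 -0.55083685  0.43447196 -0.74704288]
```

```bash
python3 -m inch '[0,0,-0.2,0,0,0,2.5, 0,0,-0.2,0,0,0,1.5, 0,0,-0.2,0,0,0,0.4, 0,0,-0.2,0,0,0,0.4, 0,0,-0.2,0,0,0,0.4, 0,0,-0.2,0,0,0,0.4]' 14
```

```text
clock: 13.9
ee_pos: [0.6106, 0.2394, 0.0867]
ee_rot: [0.657, 0.602, -0.307, -0.335]
wrist_force: [0.0, 0.2, 1.0]
finger_gap: 0.008
```

```bash
python3 -m inch '[0,-0.5,-0.05,1.5,0,0,0.4, 0,-1,-0.05,3,0,0,0.4, 0,-2,0.05,4,0,0,0.4, 0,-3,0.15,4,0,0,0.4, 0,-3,0.15,4,0,0,0.4]'
python3 -m inch '[0,-1,0.18,0,0,0,0.4, 0,-2.5,0.45,0,0,0,0.4, 0,-4,0.7,0,0,0,0.4, 0,-6,1.05,0,0,0,0.4, 0,-7.5,1.3,0,0,0,0.4, 0,-7.5,1.3,0,0,0,0.4]'
```

```text
clock: 14.52
ee_pos: [0.5915, 0.2413, 0.1107]
ee_rot: [0.645, 0.591, -0.327, -0.357]
wrist_force: [0.8, -0.3, 1.4]
finger_gap: 0.0077
clock: 15.28
ee_pos: [0.5411, 0.2458, 0.1678]
ee_rot: [0.645, 0.592, -0.327, -0.357]
wrist_force: [0.0, 0.6, 0.3]
finger_gap: 0.0084
```

Run:
```python
from h import *
from rig import r
pose(r,[.4058,.198,.2186],-11,-5)
```

```text
shift cm [ -5.92 -11.25   8.37] turn deg [43.1  0.   0.1]
```

```bash
python3 -m inch '[0,-3,1.5,6,0,0,0.4, -1,-6,3,14,0,0,0.4, -2,-8.5,5,22,0,0,0.4, -4,-10,6.5,30,0,0,0.4, -5.9,-11.2,8.3,38,0,0,0.4, -5.9,-11.2,8.3,43,0,0,0.4, -5.9,-11.2,8.3,43,0,0,0.4, -5.9,-11.2,8.3,43,0,0,0.4]'
python3 - <<'E'
from rig import r,cams
from h import *
import pickle
q=r.sense();print(q["joints"].round(3) if hasattr(q["joints"],"round") else q["joints"])
s=wrist(cams,r);S=cams.snapshot("scene");D=cams.snapshot("side");pickle.dump((s,S,D),open("b6.pkl","wb"))
i=[x["image"][...,::-1] for x in(s,S,D)]
z=lambda a,x,y,w,h:cv2.resize(a[y:y+h,x:x+w],(266,600),interpolation=2)
P=[np.array([.4094,.1977,k]) for k in(.025,.125,.265)]
for x in(s,S,D):print([np.round(proj(x,p),1).tolist() for p in P])
c=[tuple(int(v) for v in proj(x,P[1])) for x in(S,D)]
cv2.imwrite("pics/b6.png",np.hstack([z(i[1],c[0][0]-30,c[0][1]-80,60,135),z(i[2],c[1][0]-30,c[1][1]-80,60,135),cv2.resize(i[0][120:420,215:348],(266,600),interpolation=2)]))
print([(c[0][0]-30,c[0][1]-80),(c[1][0]-30,c[1][1]-80)])
E
```

```text
clock: 16.27
ee_pos: [0.4066, 0.1979, 0.2173]
ee_rot: [-0.469, -0.43, 0.521, 0.569]
wrist_force: [0.5, -0.3, -0.6]
finger_gap: 0.0076
[ 0.17  -0.123  1.931  0.049  1.519 -1.321]
[[281.3, 223.6], [281.5, 238.5], [282.2, 292.8]]
[[203.7, 234.1], [199.4, 191.0], [192.9, 124.1]]
[[209.2, 199.3], [204.1, 162.3], [195.7, 101.2]]
[(169, 111), (174, 82)]
```

View pics/b6.png

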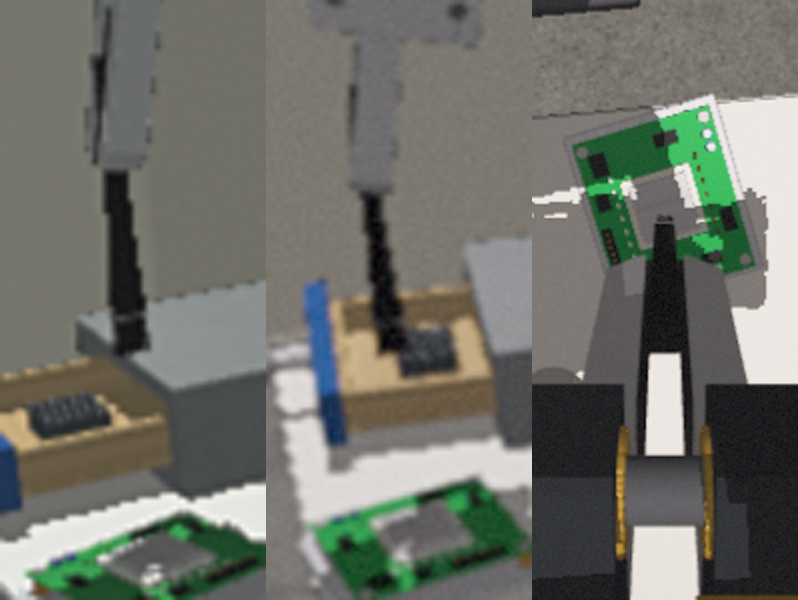

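```bash
cat > m.py <<'E'
from h import *
def line(s,p,dr0,dr1,thr=62,hw=8):
    """dark centre line near the projected vertical at p; rows from tip+dr0 to tip+dr1"""
    o=[]
    im=s["image"].max(2);c=proj(s,p)
    for y in range(int(c[1])+dr0,int(c[1])+dr1):
        x0=int(c[0]-.1*(c[1]-y))-hw;w=np.clip(thr-im[y,x0:x0+2*hw+1].astype(float),0,30)
        if w.sum()>40:o.append((y,x0+(w*np.arange(2*hw+1)).sum()/w.sum(),(w>0).sum()))
    return np.array(o)
def axis(S,D,p,d0,d1):
    L=[]
    for s in(S,D):
        o=line(s,p,d0,d1);k=np.polyfit(o[:,0],o[:,1],1,w=np.ones(len(o)));L.append(k)
        a=proj(s,p);b=proj(s,p+[0,0,.06]);print("fit x at tip row",np.polyval(k,a[1]).round(2),"want",np.round(a[0],2),"slope",k[0].round(3),"want",round((b[0]-a[0])/(b[1]-a[1]),3),"resid",np.std(o[:,1]-np.polyval(k,o[:,0])).round(2))
    # planes through each image line -> 3D axis
    n=[]
    for s,k in zip((S,D),L):
        y=proj(s,p)[1];u=ray(s,(np.polyval(k,y),y))[1];v=ray(s,(np.polyval(k,y-40),y-40))[1];m=np.cross(u,v);n.append((m/np.linalg.norm(m),s["world_from_camera"][:3,3]))
    d=np.cross(n[0][0],n[1][0]);d/=np.linalg.norm(d);d*=np.sign(d[2])
    q=np.linalg.solve(np.array([n[0][0],n[1][0],[0,0,1]]),[n[0][0]@n[0][1],n[1][0]@n[1][1],p[2]])
    print("axis at tip height",q.round(4),"dir",d.round(4));return q,d
E
python3 - <<'E'
from m import *;import pickle
s,S,D=pickle.load(open("b6.pkl","rb"));p=np.array([.4094,.1977,.125])
print(line(S,p,-45,5).round(1)[::3].tolist());print(line(D,p,-40,5).round(1)[::3].tolist())
print("scene rows");axis(S,D,p,-34,-5)
print([tri((S,(199.0,189.8)),(D,(202.4,160.8))),tri((S,(199.0,189.8)),(s,(281,230)))])
E
```

```text
[[150.0, 194.9, 5.0], [153.0, 194.9, 5.0], [156.0, 195.0, 5.0], [159.0, 195.9, 5.0], [162.0, 195.9, 5.0], [165.0, 196.4, 6.0], [168.0, 196.4, 6.0], [171.0, 196.5, 6.0], [174.0, 196.9, 7.0], [177.0, 197.0, 7.0], [180.0, 197.7, 8.0], [183.0, 198.2, 7.0], [186.0, 198.3, 7.0], [189.0, 197.2, 7.0]]
[[126.0, 197.3, 4.0], [129.0, 197.6, 4.0], [132.0, 198.0, 5.0], [135.0, 198.5, 4.0], [138.0, 199.0, 5.0], [141.0, 199.1, 5.0], [144.0, 199.6, 6.0], [147.0, 200.1, 5.0], [150.0, 200.6, 7.0], [153.0, 200.6, 7.0], [156.0, 201.8, 7.0], [159.0, 202.7, 8.0], [164.0, 208.5, 8.0]]
scene rows
fit x at tip row 198.52 want 199.45 slope 0.09 want 0.098 resid 0.32
fit x at tip row 202.28 want 204.13 slope 0.139 want 0.138 resid 0.16
axis at tip height [0.4049 0.1921 0.125 ] dir [-2.000e-04 -2.160e-02  9.998e-01]
[(array([0.40616892, 0.19327931, 0.13058476]), np.float64(0.0010509808329629926)), (array([0.40466598, 0.19677214, 0.12820566]), np.float64(0.0033529162016643754))]
```

Run:
```python
from m import *;import pickle
s,S,D=pickle.load(open("b6.pkl","rb"))
for n,x in(("scene",S),("side",D),("wrist",s)):
    h=cv2.cvtColor(x["image"],cv2.COLOR_RGB2HSV);c=proj(x,np.array([.4094,.1977,.02]));R_=95 if n=="wrist" else 38
    g=cv2.inRange(h,(45,110,30),(80,255,255));z=np.zeros_like(g);a,b=int(c[0]),int(c[1]);z[max(0,b-R_):b+R_,a-R_:a+R_]=g[max(0,b-R_):b+R_,a-R_:a+R_]
    hull=cv2.convexHull(cv2.findNonZero(z))[:,0].astype(float)
    W=np.array([plane(x,p,.018)[:2] for p in hull],np.float32);k=cv2.minAreaRect((W*1000).astype(np.float32));print(n,"board",np.round(k[0],1),np.round(k[1],1),round(k[2],1))
    # chip/socket: non-green blob around board centre
    m=np.zeros_like(g);cv2.fillConvexPoly(m,hull.astype(np.int32),255);m&=~g;m&=cv2.inRange(h,(0,0,70),(180,60,255))
    m=cv2.morphologyEx(m,cv2.MORPH_OPEN,np.ones((3,3)));N,l,st,ce=cv2.connectedComponentsWithStats(m)
    i=1+st[1:,4].argmax();pts=cv2.findNonZero((l==i).astype(np.uint8))[:,0]
    W=np.array([plane(x,p,.023)[:2]*1000 for p in pts],np.float32);k=cv2.minAreaRect(W);print("  socket",np.round(k[0],1),np.round(k[1],1),round(k[2],1),len(W))
```

```text
scene board [406.8 194. ] [97.3 80.6] 12.3
  socket [405.9 191.2] [46.2 52.5] 10.9 202
side board [406.9 194.9] [96.  79.7] 12.5
  socket [406.8 193.5] [44.6 49.5] 10.9 217
wrist board [408.8 196.9] [99.  82.6] 11.6
  socket [408.7 197. ] [42.6 42.3] 11.7 1167
```

```bash
python3 -m inch '[0,2.5,-0.48,0,0,0,0.4, 0,5,-0.97,0,0,0,0.4, 0,7,-1.36,0,0,0,0.4, 0,7.9,-1.53,0,0,0,0.4, 0,7.9,-1.53,0,0,0,0.4, 0,7.9,-1.53,0,0,0,0.4]'
python3 - <<'E'
from rig import r,cams
from m import *
import pickle
s=wrist(cams,r);S=cams.snapshot("scene");D=cams.snapshot("side");pickle.dump((s,S,D),open("b7.pkl","wb"))
p=np.array([.4066,.1935,.05])
for n,x in(("scene",S),("side",D)):
    c=proj(x,p);y0,x0=int(c[1])-12,int(c[0])-9;print(n,c,"x0",x0);im=x["image"].max(2)
    for y in range(y0,y0+36):print(y,' '.join(f"{v:3d}" for v in im[y,x0:x0+20]))
axis(S,D,p,-30,-6)
E
```

```text
clock: 17.18
ee_pos: [0.4074, 0.1981, 0.1383]
ee_rot: [-0.469, -0.431, 0.521, 0.569]
wrist_force: [0.4, -0.7, -0.7]
finger_gap: 0.0077
scene (np.float64(202.3168711129187), np.float64(224.65295645084993)) x0 193
212 104 103 104 105  83  42  26  26  27  26  24  25  64  95  83  72  75  75  76  77
213 102 101 102 103  79  41  24  27  26  28  27  27  60  99  89  74  73  76  76  76
214 100  99 100 101  76  41  22  29  25  23  23  22  51  99  93  74  72  75  76  77
215  99  98 102 103  76  41  22  26  22  25  26  28  44  85  81  72  73  76  75  77
216  99 100 103 105  92  55  28  26  29  31  48  49  64  76  74  72  73  75  76  76
217  99 101 104 106  99  68  51  51  55  47  38  38  53  71  74  72  73  74  76  76
218 103 106 108 111 110  74  41  37  38  34  27  24  46  70  73  73  74  77  77  76
219 110 111 112 114 115  74  30  21  24  25  24  22  33  69  72  73  72  76  77  77
220 112 111 112 113 114  75  32  21  22  24  22  22  33  85  77  68  68  75  76  78
221 112 111 112 113 114  81  40  23  21  25  22  18  38  86 106 100  72  69  72  74
222 111 110 109 109 110  81  40  18  24  21  17 
[... 4742 characters left out ...]
2  80  78  86  96  98  96  90  82  69  71  59  71  79  81  76  67  47  45
210  76  73  71  72  86  93  85  81  81  60  43  38  35  54  73  83  76  74  71  69
211  61  47  47  44  69  87  79  80  69  52  33  28  44  57  76  83  83  84  92  94
212  37  23  21  23  48  65  77  79  78  70  60  66  72  86  92  92  94 101 102 105
213  22  20  31  45  58  71  80  77  79  84  82  88  91  95  96  98 106 107 111 108
214  53  54  63  69  79  83  81  85  88 100  94  96 105 105 108 106 109 105 109 107
fit x at tip row 202.43 want 202.32 slope 0.102 want 0.099 resid 0.36
fit x at tip row 205.75 want 207.1 slope 0.055 want 0.14 resid 0.66
axis at tip height [0.4021 0.1824 0.05  ] dir [0.0991 0.2387 0.966 ]
```

Run:
```python
from m import *;import pickle
s,S,D=pickle.load(open("b7.pkl","rb"))
print("tip",tri((S,(202,223.8)),(D,(206.1,190.4))))
print("dot",tri((S,(202.8,237.7)),(D,(205.7,202.8))))
for x,t,dot in((S,(202,223.8),(202.8,237.7)),(D,(206.1,190.4),(205.7,202.8))):
    for z in(.045,.05,.055):print(z,plane(x,t,z)[:2].round(4),proj(x,np.array([.4066,.1935,z])))
    print("dot",plane(x,dot,.025))
im=s["image"].max(2)
print([np.round(proj(s,np.array([.4094,.1977,z])),1) for z in(.025,.05)])
m=(im<45).astype(np.uint8);m[:, :270]=0;m[:,295:]=0
for y in range(195,262,4):print(y,' '.join(f"{v:3d}" for v in im[y,264:300:2]))
```

```text
tip (array([0.40496957, 0.19216021, 0.05368083]), np.float64(0.0008796509186010523))
dot (array([0.39935582, 0.18239403, 0.0261217 ]), np.float64(0.0010430945518222117))
0.045 [0.4126 0.2087] (np.float64(202.52534629935104), np.float64(226.76732264980333))
0.05 [0.408  0.1981] (np.float64(202.3168711129187), np.float64(224.65295645084993))
0.055 [0.4035 0.1875] (np.float64(202.10752858444908), np.float64(222.52979362377965))
dot [0.40001294 0.18247669 0.025     ]
0.045 [0.4058 0.2073] (np.float64(207.35178066109944), np.float64(193.41392497335713))
0.05 [0.4052 0.1994] (np.float64(207.10178932341296), np.float64(191.6260104258822))
0.055 [0.4046 0.1916] (np.float64(206.85018372325385), np.float64(189.82655082494657))
dot [0.39917721 0.18575909 0.025     ]
[array([281.1, 233.6]), array([281.2, 238.3])]
195  91  92  91  90  90  84  37  52  72  90  87  92 190 191 191 189 192 192
199  89  88  90  89  92  90  90  89  94  91  92  88  89 161 193 189 191 141
203  91  87  89  91  87  90  89  89  89  91  92  92  88 162 192 191 189 192
207  90  92  90  90  91  90  88  88  89  87  88  93  98 120
[... 304 characters left out ...]
 108 105 143 237
227 107 208 207 108 113 108 107  81  91  98  96 106 104 102 102 104 105 228
231 108 104 106 104 105 103  84  86  82  87  86 102 108 106 109 108 107 106
235 102 103 106 106 104 106  55  22  23  25  33  70 106 105 108 106 106 103
239 106 105 108 109 108 108  33  22  20  30  33  50 103 108 104 105 102 104
243 113 109 109 104 109 105  26  30  23  26  28  42 105 107 105 107 105 106
247 122 108 108 111 106  95  22  22  27  26  26  25 103 100 100 103 105 109
251 117 114 115 113  49  29  24  20  19  25  21  26  40  49  87  89  89  88
255 112 115 114 112  44  24  23  17  23  23  27  23  29  38  93  91  91  94
259 116 114 114 112  25  28  23  24  30  28  20  27  31  30  87  90  92  89
```

```bash
python3 -m inch '[0,0.25,-0.05,0,0,0,0.4, 0,0.5,-0.1,0,0,0,0.4, 0,0.5,-0.1,0,0,0,0.4, 0,0.5,-0.1,0,0,0,0.4, 0,0.5,-0.1,0,0,0,0.4, 0,0.5,-0.1,0,0,0,0.4]'
python3 - <<'E'
from rig import r,cams
from m import *
S=cams.snapshot("scene");D=cams.snapshot("side");pr=[]
for x,c0,lo in((S,198,212),(D,203,178)):
    im=x["image"].max(2).astype(int)
    b=im[lo:lo+26,c0:c0+9];print(x is S,[(lo+i,int(np.sort(v)[:4].mean())) for i,v in enumerate(b)][8:22])
q=r.sense();print(q["ee_pos"],np.abs(q["joint_velocities"]).max(),q["finger_gap"])
# fingertip check: bright finger -> dark brush transition down the brush line
p=np.array([.405,.1922,.05])
for x in(S,D):
    im=x["image"].max(2);a=proj(x,p+[0,0,.05]);b=proj(x,p+[0,0,.12])
    pts=[(int(round(y)),int(round(a[0]+(b[0]-a[0])*(y-a[1])/(b[1]-a[1])))) for y in np.arange(a[1],b[1],-1)]
    print([(y,int(im[y,c])) for y,c in pts], "TCP row",proj(x,np.array([.405,.1925,q["ee_pos"][2]])))
E
```

```text
clock: 18.08
ee_pos: [0.4068, 0.1979, 0.1323]
ee_rot: [-0.469, -0.43, 0.521, 0.569]
wrist_force: [-0.1, 0.6, 0.9]
finger_gap: 0.0077
True [(220, 40), (221, 25), (222, 20), (223, 18), (224, 21), (225, 20), (226, 38), (227, 90), (228, 104), (229, 89), (230, 45), (231, 45), (232, 77), (233, 86)]
False [(186, 22), (187, 30), (188, 30), (189, 23), (190, 24), (191, 15), (192, 17), (193, 28), (194, 62), (195, 82), (196, 93), (197, 96), (198, 94), (199, 94)]
[0.4068256  0.19788246 0.1322152 ] 0.0005068546733838571 0.00789118567602651
[(203, 27), (202, 24), (201, 27), (200, 26), (199, 25), (198, 25), (197, 25), (196, 26), (195, 27), (194, 21), (193, 24), (192, 21), (191, 21), (190, 31), (189, 66), (188, 97), (187, 98), (186, 103), (185, 108), (184, 107), (183, 107), (182, 108), (181, 104), (180, 103), (179, 100), (178, 97), (177, 96), (176, 95), (175, 94), (174, 91), (173, 94), (172, 94)] TCP row (np.float64(198.2607238406976), np.float64(188.86844150740063))
[(173, 20), (172, 23), (171, 10), (170, 29), (169, 19), (168, 11), (167, 18), (166, 22), (165, 26), (164, 12), (163, 18), (162, 34), (161, 65), (160, 88), (159, 107), (158, 110), (157, 108), (156, 112), (155, 108), (154, 112), (153, 112), (152, 109), (151, 115), (150, 111), (149, 112), (148, 114), (147, 105), (146, 106), (145, 105)] TCP row (np.float64(202.0867301568249), np.float64(160.80536062364098))
```

Run:
```python
from rig import r,job
print(r.sense()["wrist_force"],r.sense()["clock"]);print(job.finish_job())
```

```text
[ 0.20374626 -0.22993113  0.87122969] 18.175
the job is handed in; nothing more can be done
None
```

I moved the heatsink into the open drawer, then drew the brush from its stand and held it upright over the chip. The job was handed in at 18.2 s with the brush still gripped.

- **Heatsink:** I lowered it until the wrist felt about 4.5 N, so the drawer floor is roughly 22 mm above the bench, then released it. Pictures afterwards show it lying flat inside the drawer, clear of the walls.
- **Brush grasp:** The first try closed on air because joint 4 reached its limit at the full 47° tilt. I tried again with the tool at 36°, and the gap closed to 8 mm on the handle. I then pulled the brush about 107 mm along the slope and turned it upright.
- **Brush height:** The last check puts the bristle ends about 21 mm above the chip. An earlier figure from arm geometry alone put them 5–7 mm lower. I used the camera figure, because the finger ends appeared exactly where that scale predicted.
- **Brush position:** Side to side, the bristles sit within about 2 mm of the chip's middle. The fixed cameras read about 5 mm lower in y than the robot does. That shift was nearly the same for the chip and the brush, so I compared the two within the same view.
- **Brush uprightness:** The last reliable line fit, taken before lowering over the chip, showed about 1° off vertical. A second fit after lowering failed because the background was too cluttered, so I ignored it.
- **Contact and bystanders:** In the last reading the arm was still and the wrist force was under 1 N. I did not touch the jar, memory stick, dish or screwdriver, but I also took no final picture to check them.

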